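Box the speed controller and put the lid on

TASK

Put the small black speed controller (the smaller of the two black modules lying on the green cutting mat) flat into the open grey project box, then close the box with its grey lift-off lid so that the lid sits flat and fully down all round, square with the box. Leave the bigger black adapter where it lies.

Things in the scene. Friction and masses are not known exactly. Their poses are not given: they have to be found in the camera images.
- controller_center (a point): Speed controller: the smaller of the two black modules on the green mat, a flat rounded block 56 x 35 x 18 mm (x, y, z), loose, lying flat; the mat is 3 mm thick. This point is its centre, 9 mm above its underside; its x axis runs along the 56 mm length, z is up. Grasp it across the 35 mm width.
- box: Open-topped grey plastic project box, 118 x 100 x 34 mm outside (x, y, z), walls and floor 4 mm thick, inside 110 x 92 mm and 30 mm deep; it is fixed to the worktop and cannot shift. Origin: centre of its underside, on the worktop; x along its 118 mm side, z up. Mind, between robot and mat, a thin lamp post with a swivelling level arm 0.30 m above the worktop.
- lid_grip (a point): Grey lid, loose, right way up on the mat. Plate 130 x 112 x 5 mm; under it a panel 94 x 76 x 6 mm enters the box with 8 mm play all round; on top a solid grip bar 70 (x) x 14 (y) mm, 30 mm high. Point: in the bar, 8 mm below its top, 22 above the plate, 33 above the lid's lowest face; x along bar and 130 mm side, z up. Seated: point 61 mm above the box's underside at its centre, either way round.
- adapter_center (a point): Bigger black adapter on the green mat, 84 x 51 x 28 mm (x, y, z), loose: not wanted in the box, to be left where it lies. This point is its centre, 14 mm above its underside.

How it is judged (in metres and radians):
On the way:
1. the speed controller lies in the box, let go (x of controller_center in the frame of box between -0.05 and 0.05 m and y of controller_center in the frame of box between -0.042 and 0.042 m and z of controller_center in the frame of box below 0.018 m and contact force between the fingers and controller below 0.2 N), for 0.2 s.
At the end, for the whole second after the job is handed in: The speed controller lies flat (10 degrees) on the floor inside the box; the lid rests on the rim: grip point within 13 mm of the box centre and 57 to 64 mm above the box underside, level within 0.05 rad, square with the box within 0.21 rad either way round; both let go and at rest (x of controller_center in the frame of box between -0.05 and 0.05 m and y of controller_center in the frame of box between -0.042 and 0.042 m and z of controller_center in the frame of box below 0.018 m and angle between controller_center's own z axis and vertical below 0.17 rad and horizontal distance between lid_grip and box below 0.013 m and z of lid_grip in the frame of box between 0.057 and 0.064 m and angle between lid_grip's own z axis and vertical below 0.05 rad and angle between the x axis of lid_grip and the x axis of box, either way round below 0.21 rad and linear speed of each of lid, controller below 0.02 m/s); the robot touches nothing.
It fails at once if the bigger black adapter is shifted by more than 20 mm (distance of adapter_center from where it was at the start of the episode above 0.02 m).
It also fails if it takes over 64 s, if anything falls off the work surface, if the arm or the gripper's body presses on something with over 40 N, if the wrist force passes 120 N, or if a joint passes its speed limit or range.

ROBOT

A 6-joint arm with a two-finger parallel gripper is mounted at the origin on a cart in front of the work surface, level with it; the furniture and walls round the work are solid. World frame = base frame: x ahead of the robot, y to its left, z up, the work surface at z = 0. Lengths are in m, angles in degrees, forces in N, time in s.
With the tool pointing down it reaches from about 0.375 to 0.925 m from the base axis. Payload 5.7 kg.
Tool frame: the origin (TCP) lies midway between the tips of the shut fingers; the grasp point (between the pads) lies 19 mm behind it (env.grip_point_offset is the z of the grasp point in the tool frame, in m); z points along the fingers, y is the direction in which the jaws open and shut (so a half turn about z gives the same grasp; the last joint's range is limited). The gripper opens to 85 mm and grips with 20 to 120 N. Pads are 22 mm wide; open, the fingers measure 114 mm over their backs; the gripper's body (76 mm by 85 mm) begins 54 mm behind the grasp point. The pads swing forward as they close: fully open they stand 13 mm farther back than shut.
Start: joints at [67.317, 20.558, 86.54, -0, 72.909, -6.595], TCP at [0.166, 0.576, 0.231] pointing down, gripper open.
Joint ranges: [-170.27, 170.27], [-57.76, 135], [12.27, 136.19], [-55.21, 235.2], [11.17, 155.16], [-170.74, 170.74]. Speed limits (degrees/s): [136.94, 136.94, 180, 180, 180, 180].

INTERFACE

Orientations are given as [roll, pitch, yaw] about the fixed x, y, z axes, in that order (R = Rz(yaw) Ry(pitch) Rx(roll)).
In Python, from station import sensors, cams, env gives the robot as it stands.
- The arm moves only by the shell command python3 -m pendant 'ROWS' [FORCE]. ROWS is text: rows parted by semicolons, each of 5 numbers parted by spaces: the shift along the world's x, y, z in mm, then the turn about the world's z in degrees, then the opening, from -1 (shut) to 1 (fully open). In form: dx dy dz spin fingers; .... A call has exactly 5 rows; each row shifts and turns the commanded pose from where the row before left it; what a row does not reach is not made up. A row lasts 1/8 s, in which the tool goes at most 62.5 mm and 10.7 degrees, less where a joint would pass 70% of its speed; a pose out of reach is approached as far as the arm can. A call is refused whole if a number of a shift passes 62.5 or a number of a turn 10.7, either way. A call with a gripper value outside its range is refused whole. The fingers move at their own pace and stop on an object; FORCE is the grip in N (left out, the last holds). Time passes only in rows, so rows that do not move let the fingers close, or fill a call up. It gives the time, the measured TCP pose, the force and the opening at its end, in the units of the state.
- sensors.state(): the state, without advancing time (a new reading comes with each control period).
- cams.grab_frame(name): name is "scene" or "top" or "wrist"; returns the picture (420x560x3 uint8, red, green, blue); there is no depth.
- cams.calibration(name): a dict with "vfov" (degrees; the focal length in pixels is half the picture's height over the tangent of half this angle, whatever the lens; pixels are square), "cx", "cy" (the principal point, pixels), "dist_coeffs" ([k1, k2, p1, p2, k3] as OpenCV has them; the pictures are not rectified), "cam_to_world" (4x4, takes a point from camera to world coordinates); the wrist camera has in their place "tool_from_camera" (4x4, takes a point from camera to tool coordinates, whose origin is the TCP and whose axes are the flange's). Camera axes: x right, y down, z forward; pixel columns grow to the right and rows downward; lengths in m; the calibration is good to about 2 mm. A picture is of the moment at which its call begins: read the wrist's pose just before it. calibration takes no time and is no camera call.
- env.hand_in(): hands the job in, once; it reports no verdict.
The state is a dict: "t": time; "qpos": joint angles; "joint_vel": joint speeds; "tau": joint torques, N m; "ee_pos": TCP position; "ee_rot": TCP orientation; "force": force on the tool from outside, world axes, zero at the start; "ft_torque": the same for the moment, N m; "gripper_width": finger opening in m.
Only numpy, scipy, OpenCV 4.12 (cv2) and the standard library are available. Lean on these libraries where they do the work, as an engineer would, in place of code of your own. Each camera call takes 0.05 s, during which the arm holds its last target. There are 200 camera calls.

## Working session

There is one attempt and no reset: what is moved stays moved. The work goes in short steps, Python scripts to look and compute and a shell command to move; the robot and the scene stay as the last step left them, time stands still between calls to the robot, and variables do not carry over. Pictures are saved under pics/ and viewed, on a budget of 10 in all, crops included, one or two more only if the job needs it, and the job is handed in when it is done.

```bash
ls; mkdir -p pics
cat > h.py <<'E'
import numpy as np, cv2
from scipy.spatial.transform import Rotation as R
from station import sensors, cams, env
def pose():
    s=sensors.state(); T=np.eye(4); T[:3,:3]=R.from_euler('xyz',s['ee_rot'],degrees=True).as_matrix(); T[:3,3]=s['ee_pos']; return T
def cam(n):
    c=cams.calibration(n); f=210/np.tan(np.radians(c['vfov'])/2)
    K=np.array([[f,0,c['cx']],[0,f,c['cy']],[0,0,1.]])
    M=np.array(c['cam_to_world']) if 'cam_to_world' in c else pose()@np.array(c['tool_from_camera'])
    return K,np.array(c['dist_coeffs'],float),M
def grab(n,fn=None):
    C=cam(n); im=cams.grab_frame(n)
    if fn: cv2.imwrite('pics/'+fn,im[:,:,::-1])
    return im,C
def ray(C,px,z):
    K,d,M=C; p=cv2.undistortPoints(np.array(px,float).reshape(-1,1,2),K,d).reshape(-1,2)
    v=np.c_[p,np.ones(len(p))]@M[:3,:3].T; o=M[:3,3]
    return o+v*((z-o[2])/v[:,2])[:,None]
E
python3 - <<'E'
from h import *
import pickle
a,C=grab('top','top.png'); b,D=grab('scene','scene.png')
pickle.dump((C,D),open('c.pkl','wb'))
print(C,D,sensors.state())
E
```

```text
pics
(array([[540.17609755,   0.        , 280.8820978 ],
       [  0.        , 540.17609755, 212.72029875],
       [  0.        ,   0.        ,   1.        ]]), array([-0.07633774,  0.        ,  0.        ,  0.        ,  0.        ]), array([[ 0.02936435, -0.99410931,  0.10432836,  0.36755596],
       [-0.99941344, -0.02735941,  0.02059722,  0.037955  ],
       [-0.01762152, -0.10487199, -0.9943296 ,  1.15986539],
       [ 0.        ,  0.        ,  0.        ,  1.        ]])) (array([[492.43737634,   0.        , 281.07857812],
       [  0.        , 492.43737634, 212.90542502],
       [  0.        ,   0.        ,   1.        ]]), array([-0.11311005,  0.        ,  0.        ,  0.        ,  0.        ]), array([[ 0.82917571, -0.43499939,  0.35106008,  0.07090972],
       [-0.55886379, -0.63187189,  0.53703741, -0.55106391],
       [-0.01178595, -0.64149314, -0.76703823,  0.9255545 ],
       [ 0.        ,  0.        ,  0.        ,  1.        ]])) {'t': 0.1, 'qpos': array([ 6.73163258e+01,  2.05961930e+01,  8.65931700e+01, -5.30313623e-04,
        7.29099959e+01, -6.59462253e+00]), 'joint_vel': array([-0.000345  , -0.02652942, -0.12261701, -0.00110283,  0.09512078,
        0.01872084]), 'tau': array([-1.57140507e-04, -5.28658676e+01, -2.79351264e+01, -9.51918651e-05,
        4.99671703e-03, -1.20306521e-05]), 'ee_pos': array([0.16604455, 0.57591422, 0.23051033]), 'ee_rot': array([-1.79901240e+02, -1.09074849e-02,  1.63911095e+02]), 'force': array([-0.787687  ,  0.51093651,  0.98571142]), 'ft_torque': array([-0.02433468, -0.00964493, -0.0330574 ]), 'gripper_width': 0.08541692081194685}
```

View pics/top.png

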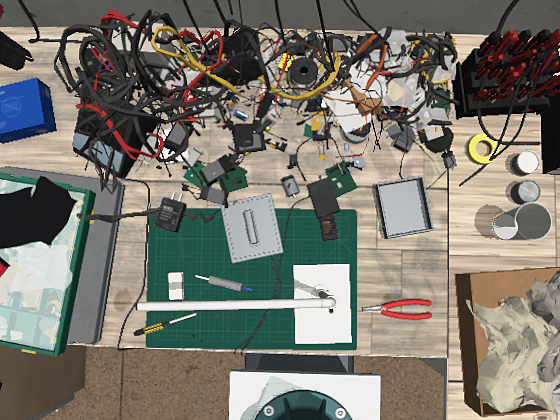

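View pics/scene.png

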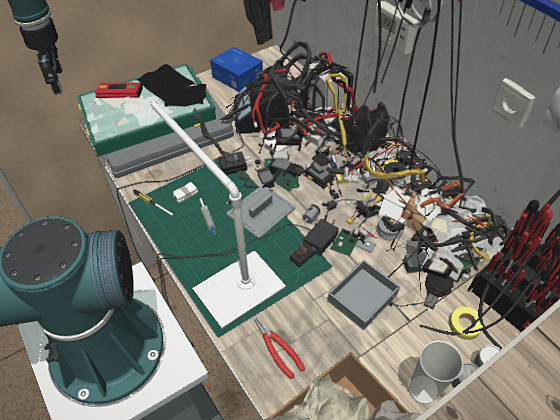

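Run:
```python
from h import *
a=cv2.imread('pics/top.png')[160:260,140:460]
b=cv2.imread('pics/scene.png')[110:300,180:400]
a=cv2.resize(a,(800,250),interpolation=3); b=cv2.resize(b,(400,345),interpolation=3)
o=np.zeros((595,800,3),np.uint8); o[:250]=a; o[250:,:400]=b; cv2.imwrite('pics/crop.png',o)
import pickle
C,D=pickle.load(open('c.pkl','rb'))
print(ray(C,[[171,212],[324,195],[329,228],[402,208],[252,228],[357,210],[148,348]],0.01))
print('lamp',ray(C,[[332,301],[138,306]],0.3), ray(D,[[235,190],[155,103]],.3))
```

```text
[[ 0.48324655  0.29864619  0.01      ]
 [ 0.52898018 -0.02963203  0.01      ]
 [ 0.4582762  -0.04177788  0.01      ]
 [ 0.50550941 -0.19737526  0.01      ]
 [ 0.45368453  0.12251921  0.01      ]
 [ 0.49853631 -0.10090079  0.01      ]
 [ 0.19296488  0.33423985  0.01      ]]
lamp [[ 0.3202033  -0.02885457  0.3       ]
 [ 0.30228691  0.27875554  0.3       ]] [[ 0.32046127 -0.02514341  0.3       ]
 [ 0.30773061  0.28286742  0.3       ]]
```

View pics/crop.png

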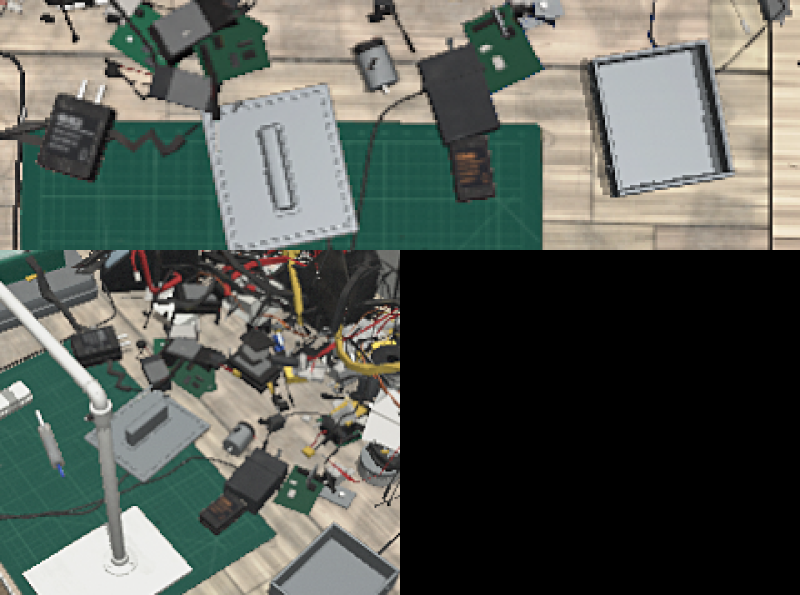

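Viewed: the box is at top-image (402,208), the lid at (252,228), the adapter at (324,195) and the controller touching its lower end at (329,228). The lamp post is at (332,301), with its arm reaching left to (138,306). I'll go round the lamp arm's far side.

```bash
python3 -m pendant '50 -20 0 5 1;50 -20 0 5 1;50 -20 0 5 1;50 -20 0 5 1;50 -20 0 5 1'; python3 -m pendant '10 -60 0 0 1;10 -60 0 0 1;0 -60 0 0 1;0 -60 0 0 1;0 0 0 0 1'
python3 - <<'E'
from h import *
s=sensors.state(); print(s['qpos'],s['ee_pos'],s['ee_rot'],s['force'],s['t'],env.grip_point_offset)
print(cams.calibration('wrist'))
E
```

```text
t: 0.72
ee_pos: [0.4175, 0.4755, 0.2308]
ee_rot: [-180.0, -0.0, -170.9]
force: [-0.2, -0.1, -0.7]
gripper_width: 0.0852
t: 1.35
ee_pos: [0.4354, 0.2328, 0.2309]
ee_rot: [-179.9, -0.1, -171.4]
force: [0.9, 0.2, 0.2]
gripper_width: 0.0855
[ 2.01580679e+01  1.18775986e+01  9.92460113e+01 -6.65778274e-02
  6.90028985e+01 -7.84634674e+01] [0.43542739 0.2328095  0.23089516] [-1.79913847e+02 -1.11544867e-01 -1.71354624e+02] [0.94532779 0.21583833 0.1648423 ] 1.35 -0.0187
{'vfov': 59.44778306411846, 'cx': 278.8774543578123, 'cy': 210.49161065586046, 'dist_coeffs': array([-0.04903641,  0.        ,  0.        ,  0.        ,  0.        ]), 'tool_from_camera': array([[ 2.72931662e-04, -9.48161613e-01, -3.17788421e-01,
         8.19235269e-02],
       [ 9.99999896e-01,  1.42562371e-04,  4.33494288e-04,
         1.44924530e-04],
       [-3.65717972e-04, -3.17788506e-01,  9.48161554e-01,
        -1.42007181e-01],
       [ 0.00000000e+00,  0.00000000e+00,  0.00000000e+00,
         1.00000000e+00]])}
```

```bash
M='python3 -m pendant'; python3 -m pendant '4 -14 0 -9 1;4 -14 0 -9 1;4 -14 0 -9 1;4 -14 0 -9 1;4 -14 0 -9 1'; python3 -m pendant '2 -14 0 -9 1;2 -14 0 -9 1;2 -14 0 -9 1;2 -14 0 -9 1;2 -14 0 -9 1';python3 -m pendant '0 -14 0 -9 1;0 -14 0 -9 1;0 -14 0 -9 1;0 -14 0 -9 1;0 -14 0 -9 1';python3 -m pendant '0 -14 0 -9 1;0 -14 0 -9 1;0 -14 0 -9 1;0 -14 0 -9 1;0 0 0 0 1'
python3 - <<'E'
from h import *
import pickle
im,C=grab('wrist','w1.png'); pickle.dump(C,open('w1.pkl','wb'))
s=sensors.state(); print(s['qpos'],s['ee_pos'],s['ee_rot'],s['t'])
E
```

```text
t: 1.98
ee_pos: [0.4565, 0.1672, 0.2311]
ee_rot: [180.0, -0.0, 143.7]
force: [1.0, 0.8, 0.2]
gripper_width: 0.0856
t: 2.6
ee_pos: [0.4666, 0.0971, 0.2311]
ee_rot: [-180.0, -0.0, 98.7]
force: [-0.5, 0.2, -0.6]
gripper_width: 0.0854
t: 3.22
ee_pos: [0.4667, 0.0271, 0.2311]
ee_rot: [-180.0, -0.0, 53.7]
force: [0.5, 0.7, -0.4]
gripper_width: 0.0853
t: 3.85
ee_pos: [0.4668, -0.0293, 0.2312]
ee_rot: [-180.0, -0.0, 18.0]
force: [-0.9, 0.5, 0.1]
gripper_width: 0.0857
[-1.20481544e+01  9.56990422e+00  1.02240490e+02  4.20405046e-02
  6.82033059e+01  5.98591196e+01] [ 0.46663228 -0.02888422  0.23112905] [-1.79959364e+02 -7.74664715e-03  1.80771084e+01] 3.9
```

View pics/w1.png

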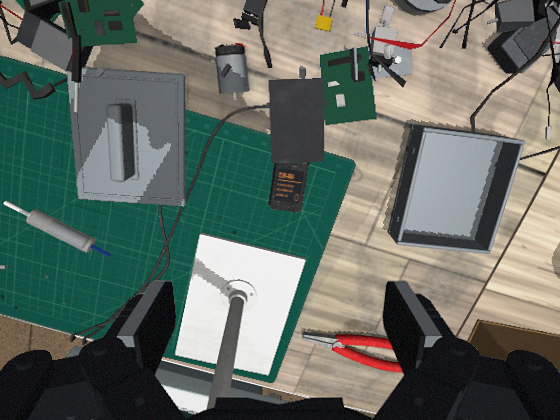

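Viewed: controller at about (288,186) under the adapter (297,120), box corners near (411,121), (523,141), (490,253) and (390,242), lid bar top near (120,140).

Run:
```python
from h import *
import pickle
C=pickle.load(open('w1.pkl','rb')); T=pickle.load(open('c.pkl','rb'))[0]
def show(n,C,px,z):
    p=ray(C,px,z); e=np.linalg.norm(p-np.roll(p,-1,0),axis=1)*1e3
    a=[np.degrees(np.arctan2(*(p[i]-p[j])[[1,0]])) for i,j in((0,3),(1,2))]; print(n,p.mean(0).round(4),e.round(),np.round(a,1))
show('ctrl',C,[(275,163),(308,162),(301,210),(271,207)],.021)
show('adapt',C,[(272,79),(325,80),(323,161),(270,162)],.031)
show('box',C,[(411,121),(523,141),(490,253),(390,242)],.034)
show('boxtop',T,np.array([(590,62),(708,40),(733,173),(613,195)])/2.5+[140,160],.034)
show('lid',C,[(82,70),(185,72),(184,206),(78,200)],.014)
show('lidtop',T,np.array([(205,118),(330,84),(357,232),(232,262)])/2.5+[140,160],.014)
show('bar',C,[(109,102),(131,100),(132,178),(109,180)],.044)
im=cv2.imread('pics/w1.png')
o=np.zeros((600,800,3),np.uint8)
o[:360,:250]=0
o[:300,:400]=cv2.resize(im[60:210,60:260],(400,300),interpolation=2)
o[:300,400:]=cv2.resize(im[110:260,360:560],(400,300),interpolation=2)
o[300:,:400]=cv2.resize(im[145:220,240:340],(400,300),interpolation=2)
cv2.imwrite('pics/m1.png',o)
```

```text
ctrl [ 0.4594 -0.0415  0.021 ] [32. 49. 30. 45.] [12.7 11.2]
adapt [ 0.5216 -0.029   0.031 ] [47. 72. 50. 74.] [16.2 18.6]
box [ 0.5063 -0.1942  0.034 ] [110. 115. 106. 119.] [14.1 12.5]
boxtop [ 0.5052 -0.1976  0.034 ] [102. 114. 103. 113.] [10.4 10.7]
lid [0.4542 0.1183 0.014 ] [ 97. 130. 111. 129.] [ 6.9 13.1]
lidtop [0.4503 0.1214 0.014 ] [111. 129. 109. 125.] [12.9 12. ]
bar [0.4578 0.1179 0.044 ] [20. 70. 22. 71.] [10.  11.8]
```

View pics/m1.png

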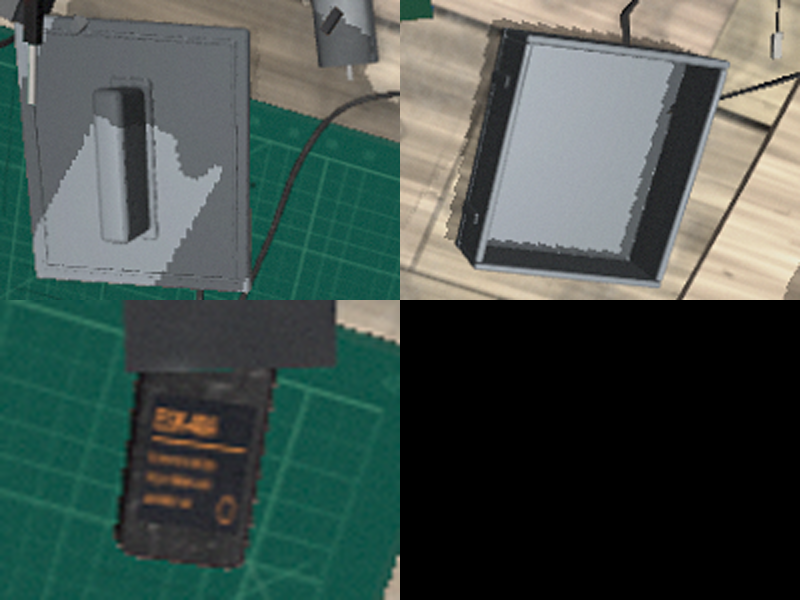

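```bash
cat >> h.py <<'E'
def show(n,C,px,z):
    p=ray(C,px,z); e=np.linalg.norm(p-np.roll(p,-1,0),axis=1)*1e3
    a=[np.degrees(np.arctan2(*(p[i]-p[j])[[1,0]])) for i,j in((0,3),(1,2))]; print(n,p.mean(0).round(4),e.round(),np.round(a,1))
    return p
E
python3 - <<'E'
from h import *
import pickle
C=pickle.load(open('w1.pkl','rb'))
p=show('ctrl',C,[(274,162.5),(309,162.5),(301,212),(269,206)],.021)
m=(p[2]+p[3])/2
for a in (9,12,15): print(m+.028*np.array([np.cos(np.radians(a)),np.sin(np.radians(a)),0]))
show('box',C,[(424,128.5),(524,142.5),(490,252.5),(398.5,242.5)],.034)
show('lid',C,[(71,74),(184,74),(184,205),(80,198.5)],.014)
show('bar',C,[(107,106),(121,105),(124,180),(112,180)],.044)
E
```

```text
ctrl [ 0.459  -0.0412  0.021 ] [34. 51. 33. 45.] [11.3 10.3]
[ 0.46318153 -0.04124722  0.021     ]
[ 0.46291439 -0.03980586  0.021     ]
[ 0.46257218 -0.03838046  0.021     ]
box [ 0.5061 -0.2002  0.034 ] [ 98. 114.  98. 114.] [11.9 11.7]
lid [0.4529 0.1205 0.014 ] [107. 128. 108. 122.] [12.7 13.5]
bar [0.4543 0.1211 0.044 ] [13. 67. 11. 67.] [14. 13.]
```

```bash
python3 -m pendant '-2 -3 -20 -1.4 1;-2 -3 -20 -1.4 1;-2 -3 -20 -1.4 1;-2 -3 -20 -1.4 1;0 -1 -20 -1.5 1' 40
python3 - <<'E'
from h import *
import pickle
im,C=grab('wrist','w2.png'); pickle.dump(C,open('w2.pkl','wb'))
s=sensors.state(); print(s['qpos'],s['ee_pos'],s['ee_rot'],s['force'],s['t'])
E
```

```text
t: 4.53
ee_pos: [0.4584, -0.0416, 0.1307]
ee_rot: [-180.0, -0.0, 11.0]
force: [0.5, 0.4, 0.6]
gripper_width: 0.0857
[-1.38297224e+01  1.67374775e+01  1.10240720e+02  3.41876038e-02
  5.32319234e+01  6.52371437e+01] [ 0.45688504 -0.04133259  0.12856509] [-1.79887186e+02  1.79364597e-01  1.09127963e+01] [ 0.07608641 -0.1430125  -1.42189699] 4.575
```

View pics/w2.png

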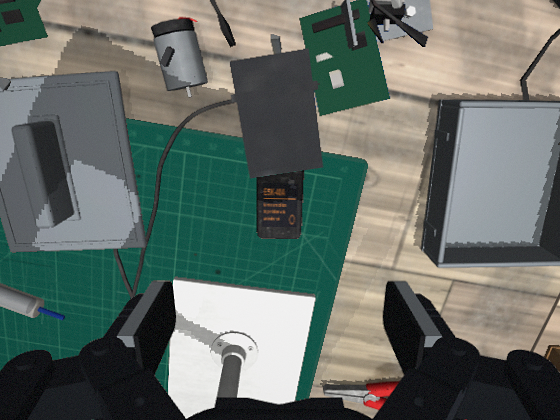

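Viewed: the controller is upright in the picture, its lower edge at (258..300,238), and the adapter (277,113) overlaps its top end.

```bash
python3 - <<'E'
from h import *
import pickle
C=pickle.load(open('w2.pkl','rb'))
p=show('ctrl',C,[(257,175),(304,175),(300,239),(258,238)],.021)
m=(p[2]+p[3])/2; print(m+.028*np.array([np.cos(.19),np.sin(.19),0]))
show('adapt',C,[(230,60),(308,50),(323,168),(248,178)],.031)
E
python3 -m pendant '0 0 -25 0 1;0 0 -25 0 1;0 0 -25 0 1;0 0 -15 0 1;0 0 0 0 1'
```

```text
ctrl [ 0.4579 -0.0421  0.021 ] [33. 49. 31. 48.] [10.8  8.7]
[ 0.46168536 -0.04084628  0.021     ]
adapt [ 0.5211 -0.0282  0.031 ] [48. 74. 51. 75.] [18.1 20.1]
t: 5.2
ee_pos: [0.4578, -0.0417, 0.0407]
ee_rot: [-179.9, 0.1, 11.0]
force: [-0.7, -0.3, 0.6]
gripper_width: 0.0851
```

```bash
python3 -m pendant '0 0 -20 0 1;0 0 -12 0 1;0 0 -6 0 1;0 0 0 0 0;0 0 0 0 -0.5' 40;  python3 -m pendant '0 0 0 0 -1;0 0 0 0 -1;0 0 0 0 -1;0 0 0 0 -1;0 0 0 0 -1'
```

```text
t: 5.82
ee_pos: [0.4586, -0.0426, 0.0037]
ee_rot: [180.0, -0.0, 10.8]
force: [-0.3, -0.1, -0.2]
gripper_width: 0.0511
t: 6.45
ee_pos: [0.4586, -0.0427, 0.0038]
ee_rot: [180.0, -0.1, 10.8]
force: [0.1, -1.1, 5.7]
gripper_width: 0.0339
```

```bash
python3 -m pendant '0 0 4 0 -1;0 0 10 0 -1;0 0 20 0 -1;0 0 25 0 -1;0 0 25 0 -1';  python3 -m pendant '10 -32 0 0.2 -1;10 -32 0 0.2 -1;10 -32 0 0.2 -1;10 -32 0 0.2 -1;7 -29 0 0.2 -1'; python3 -m pendant '0 0 0 0 -1;0 0 0 0 -1;0 0 0 0 -1;0 0 0 0 -1;0 0 0 0 -1'
python3 - <<'E'
from h import *
import pickle
im,C=grab('wrist','w3.png'); pickle.dump(C,open('w3.pkl','wb'))
s=sensors.state(); print(s['ee_pos'],s['ee_rot'],s['force'],s['t'])
E
```

```text
t: 7.08
ee_pos: [0.4581, -0.0425, 0.0885]
ee_rot: [-180.0, -0.0, 10.8]
force: [0.9, 0.3, -0.6]
gripper_width: 0.0341
t: 7.7
ee_pos: [0.5056, -0.2007, 0.0879]
ee_rot: [180.0, -0.0, 11.8]
force: [-0.5, 0.2, -0.6]
gripper_width: 0.0341
t: 8.32
ee_pos: [0.5052, -0.199, 0.0873]
ee_rot: [-180.0, 0.0, 11.8]
force: [-0.5, -0.5, -0.4]
gripper_width: 0.034
[ 0.50523682 -0.19914265  0.08730907] [-1.79990377e+02  2.75672641e-03  1.18450081e+01] [-0.65537077 -0.52013065 -0.40976534] 8.375
```

View pics/w3.png

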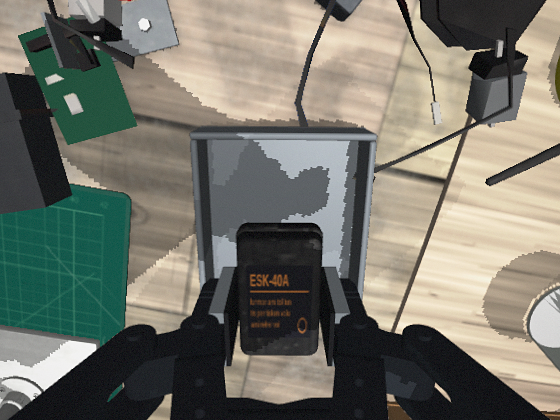

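Viewed: the controller is held squarely. The box's far rim runs from (191,130) to (376,130), parallel to the gripper.

```bash
python3 - <<'E'
from h import *
import pickle
C=pickle.load(open('w3.pkl','rb'))
p=ray(C,[(191,131),(377,131)],.034); d=p[0]-p[1]; a=np.arctan2(d[1],d[0])-np.pi/2
print(p,np.linalg.norm(d),np.degrees(a), p.mean(0)-.059*np.array([np.cos(a),np.sin(a),0]))
print(ray(C,[(236,232),(322,232),(320,353),(240,353)],.105))
E
python3 -m pendant '0 0 -20 0 -1;0 0 -20 0 -1;0 0 -15 0 -1;0 0 -10 0 -1;0 0 -5 0 -1'
```

```text
[[ 0.55451062 -0.14131253  0.034     ]
 [ 0.57462298 -0.23686598  0.034     ]] 0.09764716982757451 11.886276797456105 [ 0.50683186 -0.20124148  0.034     ]
[[ 0.5329715  -0.17706238  0.105     ]
 [ 0.53941553 -0.20769771  0.105     ]
 [ 0.48690686 -0.22007499  0.105     ]
 [ 0.48009049 -0.18768681  0.105     ]]
t: 9.0
ee_pos: [0.5052, -0.1995, 0.0168]
ee_rot: [-180.0, 0.0, 11.8]
force: [0.3, -0.1, -1.2]
gripper_width: 0.0343
```

```bash
python3 -m pendant '0 -1 -5 0 -1;0 0 -3 0 -1;0 0 -2 0 -1;0 0 -1 0 -1;0 0 0 0 -1'; python3 -m pendant '0 0 0 0 0.05;0 0 0 0 0.05;0 0 0 0 0.05;0 0 0 0 0.05;0 0 0 0 0.05'; python3 -m pendant '0 0 15 0 0.05;0 0 25 0 0.05;0 0 40 0 0.05;0 0 50 0 1;0 0 50 0 1'
```

```text
t: 9.62
ee_pos: [0.5053, -0.2006, 0.0064]
ee_rot: [180.0, -0.0, 11.8]
force: [0.0, 0.2, -0.1]
gripper_width: 0.0342
t: 10.25
ee_pos: [0.5053, -0.2005, 0.0063]
ee_rot: [-180.0, -0.0, 11.8]
force: [-0.4, -0.5, 0.3]
gripper_width: 0.0447
t: 10.88
ee_pos: [0.505, -0.2004, 0.1888]
ee_rot: [180.0, -0.0, 11.8]
force: [0.1, -0.2, -0.1]
gripper_width: 0.079
```

```bash
python3 -m pendant '0 50 0 0 1;0 50 0 0 1;-10 50 0 0 1;-10 50 0 0.5 1;-10 50 0 0.5 1'; python3 -m pendant '-10 40 0 0.4 1;-10 31 0 0.3 1;0 0 -15 0 1;0 0 -15 0 1;0 0 0 0 1'
python3 - <<'E'
from h import *
import pickle
im,C=grab('wrist','w4.png'); pickle.dump(C,open('w4.pkl','wb'))
s=sensors.state(); print(s['ee_pos'],s['ee_rot'],s['force'],s['t'])
E
```

```text
t: 11.5
ee_pos: [0.4748, 0.051, 0.1874]
ee_rot: [180.0, -0.1, 12.8]
force: [0.5, 1.0, 0.2]
gripper_width: 0.0852
t: 12.12
ee_pos: [0.4543, 0.1205, 0.1563]
ee_rot: [-180.0, 0.1, 13.5]
force: [0.1, -0.1, 0.2]
gripper_width: 0.0853
[0.45492095 0.12046828 0.15675497] [-1.79990005e+02  2.07438127e-02  1.35145797e+01] [-0.03797865  0.99239652  0.37736795] 12.175
```

View pics/w4.png

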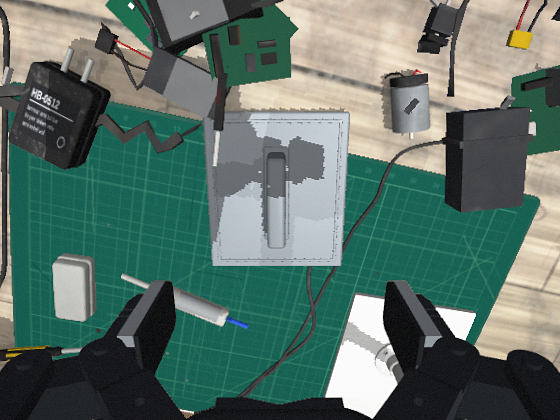

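Viewed: bar top from (267..285,150) to (267..285,247), upright in the picture. A thin wire lies near the lid's far left corner (215,130).

```bash
python3 - <<'E'
from h import *
import pickle
C=pickle.load(open('w4.pkl','rb'))
show('bar',C,[(267,152),(285,152),(285,246),(267,246)],.044)
show('lid',C,[(205.5,113),(349,112),(342,266),(213,266)],.014)
E
python3 -m pendant '0 0 -30 0 1;0 0 -30 0 1;0 0 -30 0 1;0 0 -15 0 1;0 0 0 0 1' 60
```

```text
bar [0.4571 0.1236 0.044 ] [12. 71. 14. 71.] [13.  13.8]
lid [0.4537 0.1219 0.014 ] [108. 129. 111. 128.] [12.8 14.3]
t: 12.8
ee_pos: [0.4552, 0.1203, 0.0512]
ee_rot: [-180.0, 0.1, 13.5]
force: [-0.7, 0.1, -0.6]
gripper_width: 0.085
```

```bash
python3 -m pendant '0 2 -15 0 1;0 0 -10 0 1;0 0 -4 0 0;0 0 0 0 -0.4;0 0 0 0 -1'; python3 -m pendant '0 0 0 0 -1;0 0 0 0 -1;0 0 0 0 -1;0 0 0 0 -1;0 0 0 0 -1'; python3 -m pendant '0 0 2 0 -1;0 0 4 0 -1;0 0 6 0 -1;0 0 8 0 -1;0 0 10 0 -1'
```

```text
t: 13.42
ee_pos: [0.4554, 0.1225, 0.0224]
ee_rot: [-180.0, -0.0, 13.5]
force: [-0.2, -0.1, 0.7]
gripper_width: 0.0326
t: 14.05
ee_pos: [0.4556, 0.1225, 0.0227]
ee_rot: [180.0, -0.1, 13.5]
force: [0.0, 0.4, 5.3]
gripper_width: 0.0128
t: 14.68
ee_pos: [0.4552, 0.1225, 0.0529]
ee_rot: [-180.0, 0.0, 13.5]
force: [0.2, -0.0, -1.9]
gripper_width: 0.0129
```

```bash
python3 -m pendant '5 0 20 0 -1;5 0 25 0 -1;10 0 30 0 -1;10 -20 20 0 -1;10 -30 0 0 -1';  python3 -m pendant '0 -45 0 -0.4 -1;0 -45 0 -0.4 -1;5 -45 0 -0.4 -1;5 -45 0 -0.4 -1;1 -40 0 0 -1'; python3 -m pendant '0 -30 0 0 -1;0 -15 0 0 -1;0 -8 0 0 -1;0 0 0 0 -1;0 0 0 0 -1'
python3 - <<'E'
from h import *
import pickle
im,C=grab('wrist','w5.png'); pickle.dump(C,open('w5.pkl','wb'))
s=sensors.state(); print(s['ee_pos'],s['ee_rot'],s['force'],s['t'])
E
```

```text
t: 15.3
ee_pos: [0.497, 0.0725, 0.1498]
ee_rot: [180.0, -0.3, 13.6]
force: [0.2, -0.2, -1.0]
gripper_width: 0.0131
t: 15.92
ee_pos: [0.5065, -0.1493, 0.148]
ee_rot: [180.0, -0.0, 11.9]
force: [0.4, -0.3, -0.9]
gripper_width: 0.0123
t: 16.55
ee_pos: [0.5061, -0.1995, 0.1472]
ee_rot: [-180.0, 0.0, 12.0]
force: [0.6, 0.9, -1.1]
gripper_width: 0.0128
[ 0.50611106 -0.19946843  0.14720873] [-1.79959981e+02  1.75292169e-02  1.19671056e+01] [ 0.11825656  0.18619624 -1.35009528] 16.6
```

View pics/w5.png

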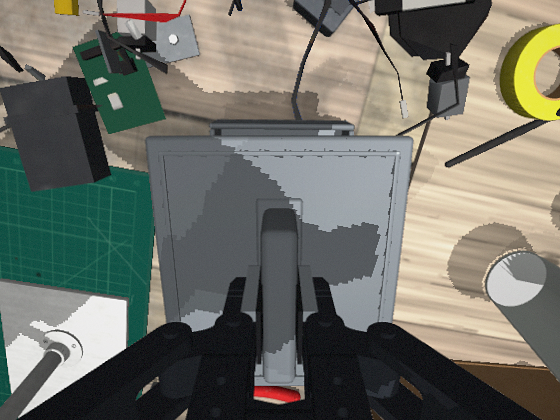

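Viewed: the lid hangs level and square, its far edge from (146,138) to (412,138). The box's far rim shows behind it from (209,122) to (354,122).

```bash
python3 - <<'E'
from h import *
import pickle
C=pickle.load(open('w5.pkl','rb'))
for px,z,h in(([(146,138),(412,138)],.1385,.065),([(209,123),(355,123)],.034,.059)):
    p=ray(C,px,z); d=p[0]-p[1]; a=np.arctan2(d[1],d[0])-np.pi/2
    print(np.linalg.norm(d),np.degrees(a), p.mean(0)-h*np.array([np.cos(a),np.sin(a),0]))
E
python3 -m pendant '0 -1 -25 0 -1;0 0 -25 0 -1;0 0 -20 0 -1;0 0 -12 0 -1;0 0 -6 0 -1'
```

```text
0.10871011449699307 11.982671916511125 [ 0.50348415 -0.19985538  0.1385    ]
0.09940060221500048 11.991124601429757 [ 0.50632209 -0.20128156  0.034     ]
t: 17.23
ee_pos: [0.5062, -0.2011, 0.0588]
ee_rot: [-180.0, 0.0, 11.9]
force: [0.7, 0.5, -1.3]
gripper_width: 0.0126
```

```bash
python3 -m pendant '1.5 0 -4 0 -1;0 0 -3 0 -1;0 0 -2 0 -1;0 0 -1.5 0 -1;0 0 0 0 -1'; python3 -m pendant '0 0 -1 0 -1;0 0 0 0 -1;0 0 0 0 -1;0 0 0 0 -1;0 0 0 0 -1'
```

```text
t: 17.85
ee_pos: [0.5077, -0.2015, 0.0488]
ee_rot: [-180.0, 0.0, 11.9]
force: [-0.3, -0.1, -0.6]
gripper_width: 0.013
t: 18.48
ee_pos: [0.5079, -0.2016, 0.0479]
ee_rot: [180.0, -0.0, 11.9]
force: [0.1, -0.6, -0.1]
gripper_width: 0.0127
```

```bash
python3 -m pendant '0 0 -0.5 0 -1;0 0 0 0 -0.6;0 0 0 0 -0.3;0 0 0 0 0;0 0 0 0 0'; python3 -m pendant '0 0 10 0 0.2;0 0 20 0 0.2;0 0 40 0 0.5;0 0 50 0 1;0 0 50 0 1'; python3 -m pendant '-20 0 20 0 1;-20 0 0 0 1;-10 0 0 0 1;0 0 0 0 1;0 0 0 0 1'
python3 - <<'E'
from h import *
import pickle
im,C=grab('wrist'); b,D=grab('scene'); pickle.dump((C,D),open('w6.pkl','wb'))
o=np.zeros((420,800,3),np.uint8); o[:,:420]=im[:,70:490]
o[:,420:]=cv2.resize(b[220:350,285:403],(380,420),interpolation=2)
cv2.imwrite('pics/w6.png',o[:,:,::-1]); s=sensors.state(); print(s['ee_pos'],s['force'],s['t'])
E
```

```text
t: 19.1
ee_pos: [0.5077, -0.2015, 0.0472]
ee_rot: [-180.0, 0.0, 11.9]
force: [0.9, 0.6, -0.2]
gripper_width: 0.0425
t: 19.73
ee_pos: [0.5075, -0.2014, 0.2194]
ee_rot: [180.0, -0.0, 11.9]
force: [1.3, -0.2, 0.0]
gripper_width: 0.0854
t: 20.35
ee_pos: [0.4578, -0.2015, 0.2365]
ee_rot: [-179.9, 0.0, 11.9]
force: [0.4, -0.3, 0.4]
gripper_width: 0.0853
[ 0.45812557 -0.20155188  0.23671737] [-0.27039047  0.3071552  -0.15536959] 20.45
```

View pics/w6.png

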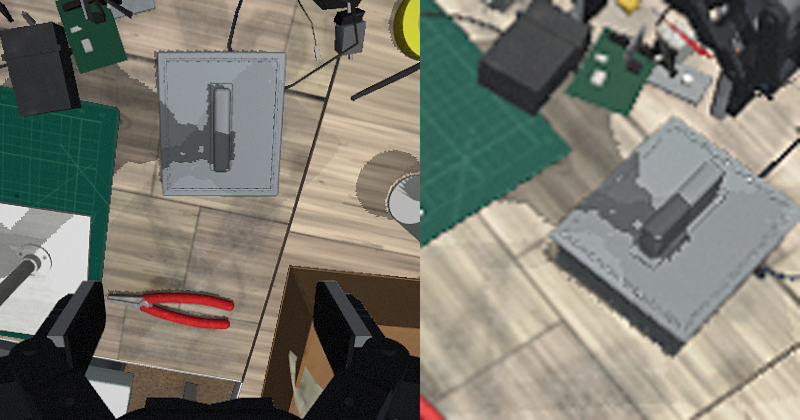

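Viewed: the lid lies flat and square on the box, with plate corners in the wrist picture at (228,52), (355,52), (347,195) and (232,195), and no gap at the rim in the scene view.

Run:
```python
from h import *
import pickle
C,D=pickle.load(open('w6.pkl','rb'))
show('lid',C,[(228,52),(355,52),(347,195),(232,195)],.039)
show('adapter',C,[(70,24),(133,20),(147,104),(88,115)],.031)
f=np.array([285,220]);k=np.array([118/380,130/420])
p=np.array([(252,115),(381,207),(259,343),(130,238)])*k+f
show('lid scene',D,p,.039)
print(ray(D,np.array([[(645-420),240],[(720-420),168]])*k+f,.069))
env.hand_in()
```

```text
lid [ 0.5061 -0.2016  0.039 ] [109. 128. 111. 128.] [11.3 12. ]
adapter [ 0.5248 -0.0316  0.031 ] [56. 71. 58. 78.] [15.4 16.1]
lid scene [ 0.5044 -0.2005  0.039 ] [107. 132. 107. 130.] [13.1 12.8]
[[ 0.46592341 -0.21077157  0.069     ]
 [ 0.53923157 -0.19715198  0.069     ]]
the job is handed in; nothing more can be done
```

The speed controller is lying in the project box, the lid is on and let go, and I handed the job in at about t = 20.5 s. I don't know the verdict; the hand-in doesn't report one.

- **Controller:** I gripped it across its 35 mm width, set it down within about 2 mm of the box centre and let go. After the lid went on I could no longer see it.
- **Lid:** After release, the wrist view put its centre at (0.506, -0.202) and its yaw at about 11.7°. I had measured the box centre at (0.506, -0.201) with yaw 11.9°. The scene view agreed to about 2 mm and 1°. The lid looked level with no gap at the rim. I didn't measure its height directly, but it was released at the height expected for a seated lid.
- **Adapter:** I never gripped it. Its centre estimate changed by about 5 mm between the first and last looks, against the 20 mm limit. Its corners were read by eye and measured roughly (71–78 mm for the 84 mm side), so this is probably reading error. It could also have moved slightly when I lifted the controller, which appeared to be touching it.
- **Forces:** The readings at the end of each move stayed below about 6 N, and the gripper was clear of everything at hand-in.

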